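# Scrub the draining plate and hold its flush dial

## Robot

A 6-joint arm with a two-finger parallel gripper is mounted at the origin on the work surface. World frame = base frame: x ahead of the robot, y to its left, z up, the work surface at z = 0. Lengths are in m, angles in rad, forces in N, time in s.
With the tool pointing down it reaches from about 0.25 to 0.725 m from the base axis. Payload 4 kg.
Tool frame: the origin (TCP) lies at the very end of the fingers, on their centre line; the grasp point (between the pads) lies 19 mm behind it (bot.pinch_z is the distance from the TCP to the grasp point, in m); z points along the fingers, x is the direction in which the jaws open and shut, and the axes are right-handed (so a half turn about z gives the same grasp; the last joint's range is limited). The gripper opens to 85 mm and grips with 20 to 120 N. Pads are 22 mm wide; open, the fingers measure 114 mm over their backs; the gripper's body (76 mm by 85 mm) begins 54 mm behind the grasp point. The pads swing forward as they close: fully open they stand 13 mm farther back than shut.
Start: joints at [1.225, 0.241, 0.005, 1.335, 0, 1.571], TCP at [0.169, 0.47, 0.2] pointing down, gripper open.
Joint ranges: [-2.72, 2.72], [-1.05, 1.87], [-1.09, 1.28], [-1.99, 2.15], [-1.42, 1.44], [-3.14, 3.14]. Speed limits (rad/s): [2.79, 2.79, 3.14, 3.14, 3.14, 3.14].

## Interface

Orientations are given as a unit quaternion [x, y, z, w].
In Python, from workcell import bot gives the robot as it stands. The module is installed in compiled form; this text tells all that it offers.
- The arm moves only by the shell command python3 -m inch 'ROWS'. ROWS is JSON, a list of rows, each a list of 7 numbers: the shift along the tool's x, y, z scaled (see below), then the turn, a rotation vector about the tool's x, y, z scaled (see below), then the gripper command: -1 is fully open, 1 is shut, values between are in proportion. In form: [[x, y, z, wx, wy, wz, gripper], ...]. A call has exactly 8 rows; each row shifts and turns the commanded pose from where the row before left it, along the tool's axes as they then stand; what a row does not reach is not made up. The controller multiplies each number of a shift by 2.5 cm and each number of a turn by 180 degrees. A row lasts 1/10 s, in which the tool goes at most 50 mm and 8.59 degrees, less where a joint would pass 70% of its speed; a pose out of reach is approached as far as the arm can. A call with a number of a shift or a turn outside -1 to 1 is refused whole. A call with a gripper value outside its range is refused whole. The fingers move at their own pace and stop on an object; the grip force is fixed at half the most. Time passes only in rows, so rows that do not move let the fingers close, or fill a call up. It gives the time, the measured TCP pose, the force and the opening at its end, in the units of the state.
- bot.get_obs(): the state, without advancing time (a new reading comes with each control period).
- bot.camera(name): name is "scene" or "top" or "wrist"; returns (picture, depth): 420x560x3 uint8, blue, green, red; 420x560 float32, m along the optical axis (not along the pixel's ray), 0 where there is no reading.
- bot.get_calibration(name): a dict with "vfov" (degrees; the focal length in pixels is half the picture's height over the tangent of half this angle, whatever the lens; pixels are square), "cx", "cy" (the principal point, pixels), "R" (3x3) and "t" (3): a world point X has camera coordinates R X + t. Camera axes: x right, y down, z forward; pixel columns grow to the right and rows downward; lengths in m; the calibration is good to about 2 mm. A picture is of the moment at which its call begins: read the wrist's pose just before it. get_calibration takes no time and is no camera call; for the wrist camera it gives the pose at the moment of the call.
- bot.job_done(): hands the job in, once; it reports no verdict.
The state is a dict: "clock": time; "joint_pos": joint angles; "joint_vel": joint speeds; "tau": joint torques, N m; "eef_pos": TCP position; "tool_rot": TCP orientation; "ft_force": force on the tool from outside, world axes, zero at the start; "ft_torque": the same for the moment, N m; "grip_width": finger opening in m.
Only numpy, scipy, OpenCV 4.12 (cv2) and the standard library are available. Lean on these libraries where they do the work, as an engineer would, in place of code of your own. Each camera call takes 0.05 s, during which the arm holds its last target.

## Task

Clean the draining plate: pick up the scrubbing block by its grip, set it down crosswise at the plate's lip end and, pressing lightly so that its sprung sole is pushed in about half-way, draw it in one straight sweep along the middle of the plate to the drain slots, and let go of it standing there. Then press the bar of the flush valve's spring-return dial down past its first two clicks to the third, its last, without forcing it, and finish while holding it there: it springs back if let go. Leave the cup, the pitcher and the bottle alone.

Things in the scene. Friction and masses are not known exactly. Their poses are not given: they have to be found in the camera images.
- plate_top (a point): Centre of the top face of the fixed flat steel draining plate, 20 mm above the counter. The plate is 150 mm along its x and 300 mm along its y; its z is up. At its -y end stands a cross lip 8 mm thick and 16 mm high over the top face (inner side at y = -142 mm); at its +y end five cross drain slots lie at y = 86 to 134 mm (flush dark strips).
- block_grip (a point): Centre of the upright grip of the loose scrubbing block (0.2 kg), which stands on the counter at the start, yaw up to 0.4 rad either way; 69 mm above the underside of its sole. x along its length, z up. Grip: grey fin 60 mm along x, 24 mm thick in y, 54 mm high (42 to 96 mm above the underside), on a grey body 104 x 48 mm (24 to 42 mm up).
- sole_under (a point): Centre of the underside of the block's black rubber sole (100 mm along its x, 44 mm in y, 14 mm thick); moves up into the block as the sole is pressed. The sole is sprung: it begins to give at 3 N, then gives 1 mm per 0.8 N, 10 mm at most (half-way: 5 mm, 7 N). Crosswise means its x along the plate's x.
- dial (a joint): Angle of the spring-return dial of the flush valve, rad, 0 at rest, growing as its bar is pressed down. Clicks (felt as small bumps in the force) lie at 0.28, 0.56 and 0.84 rad; none of them holds it. A stop ends the travel at 0.92. Holding the third click takes about 11 N on the bar, pushing downward.
- bar (a point): Centre of the dial's press bar: a level black round bar 20 mm in diameter, 64 mm long along its y, on a steel stem, 90 mm from the dial's axis. At rest it stands 142 mm above the counter (stem 0.42 rad above level), at the third click 68 mm (0.42 rad below level).
- dial_axis (a point): Centre of the dial (black drum, 70 mm diameter, 40 mm wide) of the fixed flush valve, on its turning axis, 105 mm above the counter. The axis runs along this frame's y; the bar lies towards its +x; z is up. Two steel cheeks 50 mm long (130 mm high) stand either side of the drum, on a base 90 x 90 x 24 mm; a steel pipe stands behind (-x).
- cup: Paper cup upside down, 82 mm across, 95 mm high, origin under its centre. A bystander.
- pitcher: Steel pitcher, 80 mm across with a side handle, 100 mm high, origin under its centre. A bystander.
- bottle: White bottle, 56 mm across, 120 mm high, origin under its centre. A bystander.
Things that resemble listed ones, but are neither listed nor needed, are in the scene too. Leave any purple or red look-alike of the part that bears dial alone.

How it is judged:
By the outcome, as a careful person would: the job done as asked, in the order asked, and still so for the second after the job is handed in, while the arm keeps its last pose, push and grip.
It also fails if it takes over 58 s, if anything falls off the work surface, if the arm or the gripper's body presses on something with over 40 N, if the wrist force passes 120 N, or if a joint passes its speed limit or range.

## Working session

There is one attempt and no reset: what is moved stays moved. The work goes in short steps, Python scripts to look and compute and a shell command to move; the robot and the scene stay as the last step left them, time stands still between calls to the robot, and variables do not carry over. Pictures are saved under pics/ and viewed, and the job is handed in when it is done.

```bash
mkdir -p pics; python3 - <<'E'
from workcell import bot
import cv2,numpy as np
print(bot.get_obs(), bot.pinch_z)
for n in ("scene","top","wrist"):
    c=bot.get_calibration(n); p,d=bot.camera(n)
    cv2.imwrite(f"pics/{n}0.png",p); np.savez(f"{n}0.npz",p=p,d=d,R=c["R"],t=c["t"],f=210/np.tan(np.radians(c["vfov"]/2)),cx=c["cx"],cy=c["cy"])
    print(n,c)
E
```

```text
{'clock': 0.0, 'joint_pos': array([ 1.22499233e+00,  2.41407536e-01,  3.69520707e-03,  1.33519630e+00,
       -2.19570413e-05,  1.57079238e+00]), 'joint_vel': array([ 0.00082359,  0.00098712, -0.00085769,  0.00104606, -0.0011235 ,
        0.00160982]), 'tau': array([ 3.57535373e-04, -3.72316861e+01,  2.52407706e+01,  1.70732976e-02,
        1.95970267e-05, -2.11411198e-06]), 'eef_pos': array([0.16924217, 0.46972922, 0.19870468]), 'tool_rot': array([ 8.18213898e-01,  5.74912952e-01, -8.57849717e-04,  6.16175362e-04]), 'ft_force': array([ 0.31003122, -0.11872628, -0.21339069]), 'ft_torque': array([0.01302338, 0.02520627, 0.03772626]), 'grip_width': 0.08541171943691508} 0.0187
scene {'vfov': 48.40362696007073, 'cx': 277.412793892059, 'cy': 204.76706911502367, 'R': array([[ 0.47621831,  0.87917448, -0.01638168],
       [ 0.63410945, -0.35626258, -0.68628141],
       [-0.60919728,  0.316432  , -0.72715161]]), 't': array([-0.24678457, -0.25249838,  1.7001669 ])}
top {'vfov': 43.707520134213986, 'cx': 277.91109632057606, 'cy': 211.94006061733828, 'R': array([[-0.04583376, -0.99894101,  0.00401567],
       [-0.97277692,  0.04371843, -0.22758245],
       [ 0.22716588, -0.01433731, -0.97375053]]), 't': array([0.01903044, 0.51546364, 1.29477009])}
wrist {'vfov': 64.05215649030427, 'cx': 282.3239542369615, 'cy': 213.4352997360571, 'R': array([[ 0.33917991,  0.94072066, -0.00127801],
       [ 0.90379529, -0.32548885,  0.27786881],
       [ 0.26098096, -0.09540257, -0.96061818]]), 't': array([-0.50109422, -0.03581347,  0.3782359 ])}
```

View pics/scene0.png

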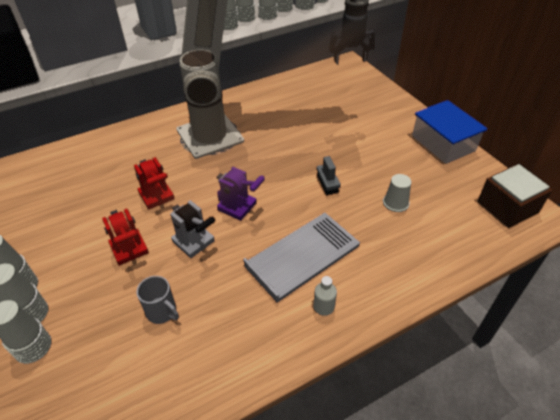

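View pics/top0.png

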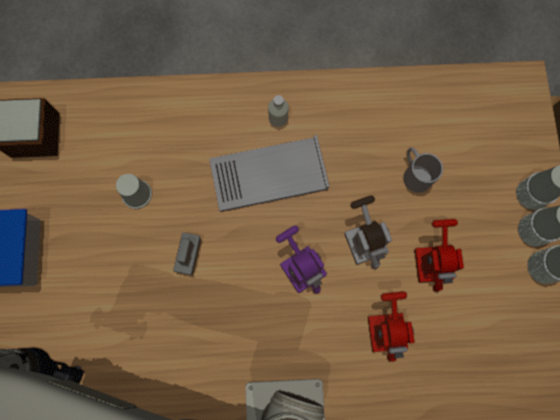

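View pics/wrist0.png

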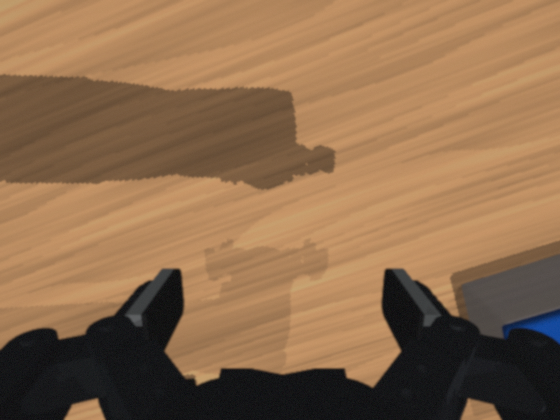

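The top view shows the plate at about (270,174), slots on the left and the lip on the right. The block is at (187,254), the real valve with its black drum at (370,240), and its bar at (363,202). The purple and red ones are decoys.

```bash
cat > h.py <<'E'
import numpy as np,cv2
def load(n):
    z=np.load(n+".npz"); d=z["d"]; v,u=np.mgrid[0:420,0:560]
    X=np.stack([(u-z["cx"])/z["f"]*d,(v-z["cy"])/z["f"]*d,d],-1)
    W=(X-z["t"])@z["R"]; W[d==0]=np.nan
    return z["p"],W
def snap(name,fn):
    from workcell import bot
    c=bot.get_calibration(name); p,d=bot.camera(name)
    cv2.imwrite(f"pics/{fn}.png",p); np.savez(f"{fn}.npz",p=p,d=d,R=c["R"],t=c["t"],f=210/np.tan(np.radians(c["vfov"]/2)),cx=c["cx"],cy=c["cy"])
    return load(fn)
def rect(P):
    r=cv2.minAreaRect(np.float32(P[:,:2]*1000)); return np.round(r[0],1),np.round(r[1],1),round(r[2],1)
E
python3 - <<'E'
from h import *
for n in("top0","scene0"):
    p,W=load(n)
    def box(x0,x1,y0,y1,z0,z1):
        m=(W[...,0]>x0)&(W[...,0]<x1)&(W[...,1]>y0)&(W[...,1]<y1)&(W[...,2]>z0)&(W[...,2]<z1); return W[m]
    if n=="top0":
        for u,v in((270,174),(320,160),(187,254),(370,240),(363,202),(303,265),(279,105),(133,190),(422,170),(500,100)): print(u,v,W[v,u].round(4))
    # regions
    P=box(.3,.75,-.15,.25,.012,.028);print("plate",len(P),rect(P),np.median(P[:,2]))
    P=box(.3,.75,-.15,.25,.031,.040);print("lip?",len(P),P.mean(0))
E
```

```text
270 174 [0.6315 0.0116 0.0196]
320 160 [ 0.6581 -0.1241  0.0409]
187 254 [0.4145 0.2287 0.0734]
370 240 [ 0.4182 -0.221   0.1389]
363 202 [ 0.5089 -0.2091  0.1547]
303 265 [ 0.3649 -0.0566  0.1419]
279 105 [ 0.7891 -0.0195  0.1127]
133 190 [0.5801 0.36   0.0987]
422 170 [ 0.6292 -0.4064  0.004 ]
500 100 [ 0.8291 -0.6532 -0.0012]
plate 6018 (array([543.9,  26.1]), array([365.3, 425. ]), 78.3) 0.021291575796958465
lip? 276 [ 0.53383862 -0.01670245  0.03645733]
plate 5097 (array([539.9,  52.1]), array([380.1, 420.5]), 85.1) 0.0203224563601913
lip? 306 [ 0.5515728  -0.02674304  0.03588486]
```

```bash
python3 - <<'E'
import cv2
p=cv2.imread("pics/top0.png")
cv2.imwrite("pics/top0a.png",cv2.resize(p[130:300,150:450],None,fx=2.6,fy=2.6,interpolation=cv2.INTER_CUBIC))
p=cv2.imread("pics/scene0.png")
cv2.imwrite("pics/scene0a.png",cv2.resize(p[140:320,140:400],None,fx=3,fy=3,interpolation=cv2.INTER_CUBIC))
E
```

```text
(no output)
```

View pics/top0a.png

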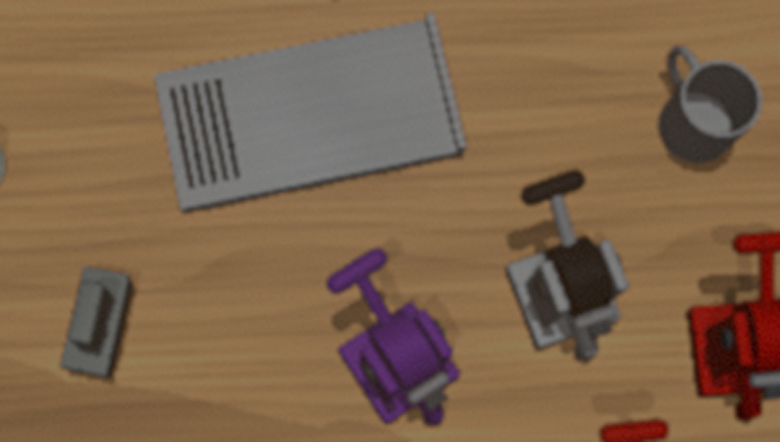

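View pics/scene0a.png

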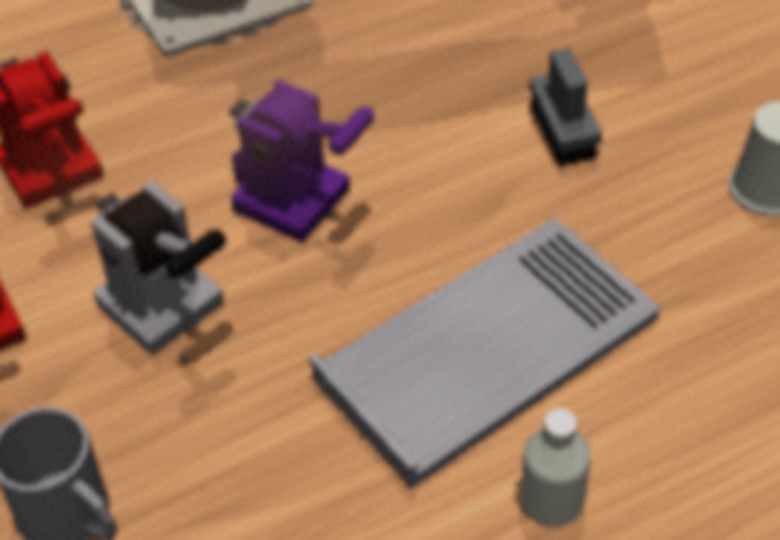

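```bash
python3 - <<'E'
from h import *
def comp(m,seed):
    n,l=cv2.connectedComponents(m.astype(np.uint8),connectivity=4); k=l[seed[1],seed[0]]; assert k; return l==k
for n,seeds in(("top0",dict(plate=(270,174),block=(187,254),bar=(363,202),drum=(370,240))),("scene0",dict(plate=(300,255),block=(327,168),bar=(205,223),drum=(190,212)))):
    p,W=load(n); hsv=cv2.cvtColor(p,cv2.COLOR_BGR2HSV); Z=W[...,2]
    m=comp((Z>.013)&(Z<.045)&(hsv[...,1]<90),seeds["plate"]); P=W[m&(Z<.028)]
    print(n,"plate",rect(P),np.median(P[:,2])); P=W[m&(Z>.029)]; print(" lip",len(P),P.mean(0).round(4))
    m=comp((Z>.02),seeds["block"])
    for z0,z1 in((.03,.05),(.085,.11)):
        P=W[m&(Z>z0)&(Z<z1)]; print(" block",z0,len(P),rect(P),np.median(P[:,2]).round(4),P.mean(0).round(4))
    m=comp((Z>.03),seeds["drum"]); 
    P=W[m&(Z>.12)]; print(" valve top",len(P),rect(P)); 
    m2=m&(hsv[...,2]<75); 
    n2,l,st,ce=cv2.connectedComponentsWithStats(m2.astype(np.uint8))
    for k in range(1,n2):
        if st[k,4]>15:
            P=W[l==k]; print("  dark",st[k],P.mean(0).round(4),P.min(0).round(3),P.max(0).round(3),rect(P))
E
```

```text
top0 plate (array([636. ,  18.9]), array([152.9, 297.4]), 9.5) 0.021169040476680993
 lip 202 [ 0.6569 -0.1095  0.0359]
 block 0.03 450 (array([423.6, 237.2]), array([ 49.1, 104. ]), 76.4) 0.0429 [0.4179 0.232  0.0425]
 block 0.085 248 (array([423.7, 236.9]), array([24.4, 60.5]), 77.3) 0.0971 [0.4226 0.2361 0.0963]
 valve top 975 (array([ 462.4, -222.8]), array([125.8,  73.2]), 18.7)
  dark [351 196  23  13 160] [ 0.5106 -0.2077  0.1507] [ 0.497 -0.236  0.138] [ 0.525 -0.18   0.158] (array([ 511.2, -208.2]), array([15.9, 57.2]), 18.2)
  dark [359 221  29  46 566] [ 0.4261 -0.2331  0.1248] [ 0.368 -0.269  0.031] [ 0.468 -0.204  0.146] (array([ 418.3, -241.8]), array([99.1, 50.9]), 16.2)
  dark [353 233  13  23 145] [ 0.4164 -0.2002  0.0863] [ 0.397 -0.213  0.032] [ 0.44  -0.191  0.131] (array([ 417.5, -199.3]), array([45.4,  9. ]), 24.0)
  dark [375 253  10  11  47] [ 0.3829 -0.2485  0.0939] [ 0.374 -0.258  0.031] [ 0.392 -0.238  0.113] (array([ 383.7, -247.9]), array([19.5, 17.7]), 87.3)
scene0 plate (array([635.7,  16.5]), array([153.4, 303.3]), 9.6) 0.02022846788147747
 lip 189 [ 0.6642 -0.1281  0.0354]
 block 0.03 256 (array([424.7, 234.3]), array([ 48. , 110.3]), 77.4) 0.0415 [0.4395 0.2244 0.0408]
 block 0.085 125 (array([425.1, 234.4]), array([24.8, 61.6]), 75.9) 0.0958 [0.4275 0.2326 0.0947]
 valve top 635 (array([ 465.7, -225.2]), array([123.3,  73.1]), 18.4)
  dark [173 204  42  42 766] [ 0.4635 -0.2391  0.1138] [ 0.413 -0.275  0.031] [ 0.53  -0.184  0.155] (array([ 466.8, -228.7]), array([123.3,  71.7]), 19.8)
```

Both cameras agree. The plate centre is (0.636, 0.0175) with yaw +9.5°, and the block is at (0.424, 0.236) with yaw −13.3°. The bar is at (0.511, −0.208) and the valve yaw is about +18.4°. I'll go above the block first.

```bash
python3 -m inch '[[0,0,0,0,0,-0.036,-1],[-0.45,0.805,0,0,0,0,-1],[-0.45,0.805,0,0,0,0,-1],[-0.45,0.805,0,0,0,0,-1],[-0.45,0.805,0,0,0,0,-1],[-0.45,0.805,0,0,0,0,-1],[-0.45,0.805,0,0,0,0,-1],[-0.45,0.805,0,0,0,0,-1]]'
python3 -m inch '[[-0.45,0.805,0,0,0,0,-1],[-0.45,0.805,0,0,0,0,-1],[-0.45,0.805,0,0,0,0,-1],[-0.45,0.805,0,0,0,0,-1],[-0.45,0.805,0,0,0,0,-1],[-0.45,0.805,0,0,0,0,-1],[-0.45,0.805,0,0,0,0,-1],[-0.45,0.805,0,0,0,0,-1]]'
python3 -m inch '[[0,0,0.2,0,0,0,-1],[0,0,0.2,0,0,0,-1],[0,0,0,0,0,0,-1],[0,0,0,0,0,0,-1],[0,0,0,0,0,0,-1],[0,0,0,0,0,0,-1],[0,0,0,0,0,0,-1],[0,0,0,0,0,0,-1]]'
python3 - <<'E'
from h import *
from workcell import bot
from scipy.spatial.transform import Rotation as Ro
o=bot.get_obs();print(o["eef_pos"],Ro.from_quat(o["tool_rot"]).as_matrix().round(4),o["joint_pos"].round(3))
p,W=snap("wrist","wrist1"); Z=W[...,2]
for z0,z1 in((.03,.05),(.09,.11)):
    m=((Z>z0)&(Z<z1)&(abs(W[...,0]-.424)<.08)&(abs(W[...,1]-.236)<.08)); P=W[m]; print(z0,len(P),rect(P),np.median(P[:,2]))
E
```

```text
clock: 0.95
eef_pos: [0.2888, 0.3604, 0.1993]
tool_rot: [0.784, 0.62, -0.0, 0.0]
ft_force: [0.3, -0.4, -1.0]
grip_width: 0.0854
clock: 1.75
eef_pos: [0.4247, 0.2358, 0.1993]
tool_rot: [0.784, 0.62, -0.0, -0.0]
ft_force: [0.4, 0.6, 0.2]
grip_width: 0.0853
clock: 2.55
eef_pos: [0.4243, 0.2368, 0.1898]
tool_rot: [0.784, 0.62, 0.0, 0.0]
ft_force: [-0.3, 0.1, -0.2]
grip_width: 0.0854
[0.42426846 0.23676396 0.18975481] [[ 2.303e-01  9.731e-01  3.000e-04]
 [ 9.731e-01 -2.303e-01  2.000e-04]
 [ 2.000e-04  2.000e-04 -1.000e+00]] [ 0.509  0.217 -0.051  1.302  0.     0.741]
0.03 2894 (array([423.8, 237.8]), array([ 48. , 103.7]), 76.7) 0.04148062016874117
0.09 1979 (array([423.1, 238.2]), array([23.8, 58.9]), 76.0) 0.09537508419951336
```

View pics/wrist1.png

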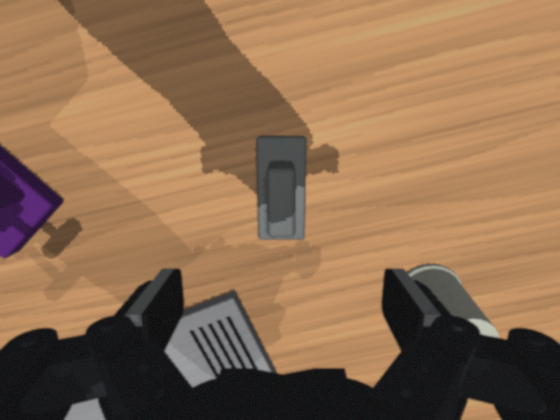

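The block at pixel (281,187) is aligned with the tool and centred within 1 mm. I'll go down to TCP 0.052 and close.

```bash
python3 -m inch '[[0,0,0.8,0,0,0,-1],[0,0,0.8,0,0,0,-1],[0,0,0.8,0,0,0,-1],[0,0,0.8,0,0,0,-1],[0,0,0.8,0,0,0,-1],[0,0,0.8,0,0,0,-1],[0,0,0.7,0,0,0,-1],[0,0,0,0,0,0,-1]]'
python3 -m inch '[[0,0,0,0,0,0,-1],[0,0,0,0,0,0,1],[0,0,0,0,0,0,1],[0,0,0,0,0,0,1],[0,0,0,0,0,0,1],[0,0,0,0,0,0,1],[0,0,0,0,0,0,1],[0,0,0,0,0,0,1]]'
```

```text
clock: 3.4
eef_pos: [0.4223, 0.2354, 0.0499]
tool_rot: [0.784, 0.62, -0.003, -0.0]
ft_force: [-0.1, 0.9, -0.0]
grip_width: 0.0854
clock: 4.2
eef_pos: [0.4245, 0.2366, 0.0523]
tool_rot: [0.784, 0.62, 0.0, 0.0]
ft_force: [-0.4, -1.2, 2.2]
grip_width: 0.0221
```

```bash
python3 -m inch '[[0,0,0,0,0,0,1],[0,0,0,0,0,0,1],[0,0,-0.4,0,0,0,1],[0,0,-0.5,0,0,0,1],[0,0,-0.5,0,0,0,1],[0,0,-0.5,0,0,0,1],[0,0,-0.5,0,0,0,1],[0,0,0,0,0,0,1]]'
python3 - <<'E'
from h import *
from workcell import bot
o=bot.get_obs();print(o["eef_pos"],o["ft_force"],o["grip_width"])
p,W=snap("scene","s2"); snap("top","t2"); snap("wrist","w2")
cv2.imwrite("pics/s2a.png",cv2.resize(p[80:320,200:460],None,fx=2.3,fy=2.3))
E
```

```text
clock: 5.0
eef_pos: [0.4252, 0.2373, 0.1138]
tool_rot: [0.784, 0.62, 0.001, 0.0]
ft_force: [1.2, 0.2, -2.9]
grip_width: 0.0224
[0.42516137 0.23729428 0.11376497] [ 1.15318448  0.23866165 -2.92398071] 0.02242402611072956
```

View pics/s2a.png

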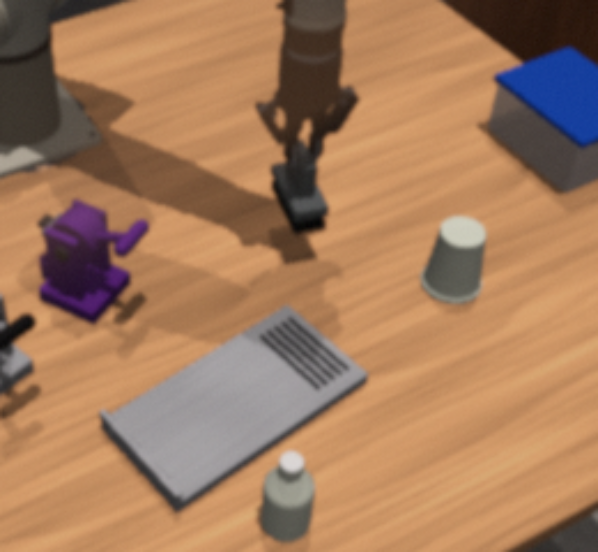

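View pics/w2.png

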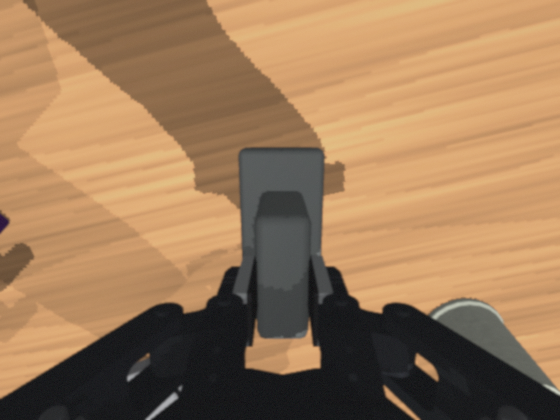

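The block is held level between the fingers. I'll check its height relative to the TCP from the wrist depth, and measure the valve too.

```bash
python3 - <<'E'
from h import *
p,W=load("w2"); 
print("body top",W[160:180,260:300].reshape(-1,3).mean(0).round(4),"fin top",[W[v,283].round(4) for v in(220,260,300,330)])
p,W=load("t2"); Z=W[...,2]
m=(Z>.013)&(Z<.028)&(cv2.cvtColor(p,cv2.COLOR_BGR2HSV)[...,1]<90)
n,l=cv2.connectedComponents(m.astype(np.uint8));k=l[174,270];print(rect(W[l==k]))
E
```

```text
body top [nan nan nan] fin top [array([0.3962, 0.2455, 0.1531]), array([0.4131, 0.2415, 0.1545]), array([0.4316, 0.2371, 0.1546]), array([0.4468, 0.2335, 0.1541])]
(array([636. ,  18.5]), array([151.7, 298.2]), 9.4)
```

```bash
python3 -m inch '[[0,0,-0.2,0,0,-0.0422,1],[0,0,-0.2,0,0,-0.0422,1],[0,0,-0.2,0,0,-0.0423,1],[-0.4,0.19,0,0,0,0,1],[-0.8,0.38,0,0,0,0,1],[-0.8,0.38,0,0,0,0,1],[-0.8,0.38,0,0,0,0,1],[-0.8,0.38,0,0,0,0,1]]'
python3 -m inch '[[-0.8,0.38,0,0,0,0,1],[-0.8,0.38,0,0,0,0,1],[-0.8,0.38,0,0,0,0,1],[-0.8,0.38,0,0,0,0,1],[-0.8,0.38,0,0,0,0,1],[-0.8,0.38,0,0,0,0,1],[-0.8,0.38,0,0,0,0,1],[-0.8,0.38,0,0,0,0,1]]'
python3 -m inch '[[-0.8,0.38,0,0,0,0,1],[-0.8,0.38,0,0,0,0,1],[-0.8,0.38,0,0,0,0,1],[-0.8,0.38,0,0,0,0,1],[-0.8,0.38,0,0,0,0,1],[-0.4,0.19,0,0,0,0,1],[0,0,0,0,0,0,1],[0,0,0,0,0,0,1]]'
python3 - <<'E'
from h import *
from workcell import bot
from scipy.spatial.transform import Rotation as Ro
F=[];E=[]
for i in range(3):
    p,W=snap(["scene","top","wrist"][i],["s3","t3","w3"][i]); o=bot.get_obs(); F.append(o["ft_force"]);E.append(o["eef_pos"])
print(np.mean(F,0),np.array(E).round(4),Ro.from_quat(o["tool_rot"]).as_matrix().round(3)[:,:2],o["joint_pos"].round(3))
e=E[-1]-np.array([.636,.018,0]);a=np.radians(9.45);print("plate xy",e[0]*np.cos(a)+e[1]*np.sin(a),-e[0]*np.sin(a)+e[1]*np.cos(a))
E
```

```text
clock: 5.95
eef_pos: [0.4814, 0.1532, 0.1261]
tool_rot: [0.648, 0.762, -0.001, -0.0]
ft_force: [0.2, 0.3, -2.6]
grip_width: 0.0219
clock: 6.75
eef_pos: [0.5824, 0.0078, 0.1258]
tool_rot: [0.648, 0.762, -0.001, -0.001]
ft_force: [0.5, 0.8, -2.2]
grip_width: 0.0224
clock: 7.55
eef_pos: [0.6514, -0.0902, 0.1262]
tool_rot: [0.647, 0.763, -0.0, -0.001]
ft_force: [-0.5, 0.1, -1.4]
grip_width: 0.0222
[ 0.20955341  0.46102844 -1.86481225] [[ 0.6514 -0.0897  0.1266]
 [ 0.6515 -0.0895  0.1269]
 [ 0.6516 -0.0894  0.1271]] [[-0.165  0.986]
 [ 0.986  0.165]
 [ 0.    -0.001]] [-0.136  0.594  0.353  1.33   0.    -0.303]
plate xy -0.002199158697447759 -0.10849717766890916
```

View pics/w3.png

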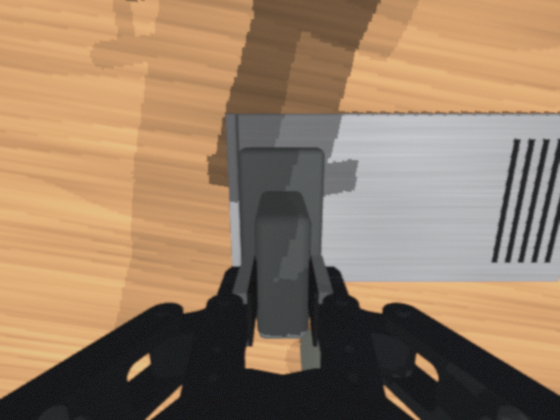

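View pics/s3.png

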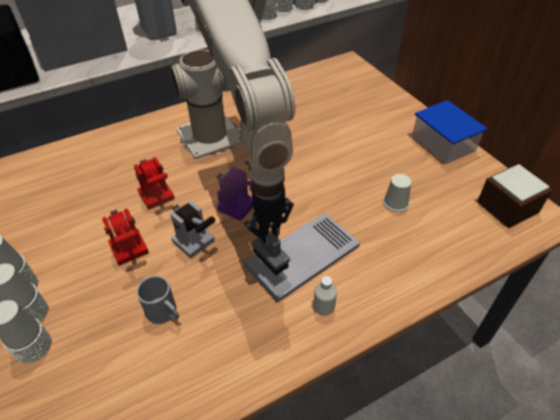

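```bash
python3 - <<'E'
from h import *
p,W=load("w3");a=np.radians(9.45)
def pl(P): e=P[...,:2]-np.array([.636,.018]);return np.stack([e[...,0]*np.cos(a)+e[...,1]*np.sin(a),-e[...,0]*np.sin(a)+e[...,1]*np.cos(a),P[...,2]],-1)
Q=pl(W)
for c in (350,420,480,540):
    v=[r for r in range(90,330) if .014<Q[r,c,2]<.028]; print(c,len(v),v[0],Q[v[0],c].round(4),v[-1],Q[v[-1],c].round(4))
r=200; print([ (c,Q[r,c].round(4).tolist()) for c in (228,232,236,240)])
r=130; print([ (c,Q[r,c].round(4).tolist()) for c in (226,230,234,238,242)])
E
```

```text
350 166 114 [-0.0739 -0.0521  0.0183] 281 [ 0.0747 -0.0439  0.019 ]
420 167 114 [-0.0739  0.004   0.0192] 281 [0.0743 0.0207 0.0198]
480 167 114 [-0.0739  0.0528  0.0183] 281 [0.0743 0.0763 0.0196]
540 168 114 [-0.0739  0.1004  0.0194] 281 [0.0746 0.1323 0.0191]
[(228, [0.0022, -0.1569, -0.0006]), (232, [-0.0067, -0.1476, 0.0355]), (236, [-0.0068, -0.1443, 0.0363]), (240, [-0.0259, -0.131, 0.114])]
[(226, [-0.0619, -0.15, 0.0353]), (230, [-0.0619, -0.1469, 0.0357]), (234, [-0.0619, -0.1438, 0.0354]), (238, [-0.0615, -0.1423, 0.0237]), (242, [-0.0613, -0.1397, 0.0185])]
```

```bash
python3 -m inch '[[-0.16,0.09,0,0,0,0,1],[0,0,0.4,0,0,0,1],[0,0,0.5,0,0,0,1],[0,0,0.5,0,0,0,1],[0,0,0.4,0,0,0,1],[0,0,0.1,0,0,0,1],[0,0,0,0,0,0,1],[0,0,0,0,0,0,1]]'
cat > m.py <<'E'
from h import *
from workcell import bot
F=[];E=[]
for i in range(3):
    bot.camera("top"); o=bot.get_obs(); F.append(o["ft_force"]);E.append(o["eef_pos"])
e=E[-1]-np.array([.636,.018,0]);a=np.radians(9.45)
print(np.mean(F,0).round(2),np.array(F)[:,2].round(1),np.mean(E,0).round(4),"plate xy",(e[0]*np.cos(a)+e[1]*np.sin(a)).round(4),(-e[0]*np.sin(a)+e[1]*np.cos(a)).round(4),o["clock"])
E
python3 m.py
```

```text
clock: 8.5
eef_pos: [0.6554, -0.094, 0.0799]
tool_rot: [0.646, 0.763, 0.0, 0.0]
ft_force: [-0.0, -0.2, -2.3]
grip_width: 0.0225
[-0.09  0.11 -2.2 ] [-2.2 -2.3 -2.1] [ 0.6557 -0.094   0.0804] plate xy 0.001 -0.1137 8.65
```

```bash
python3 -m inch '[[0,0,0.06,0,0,0,1],[0,0,0.06,0,0,0,1],[0,0,0.06,0,0,0,1],[0,0,0.06,0,0,0,1],[0,0,0.04,0,0,0,1],[0,0,0,0,0,0,1],[0,0,0,0,0,0,1],[0,0,0,0,0,0,1]]'; python3 m.py
```

```text
clock: 9.45
eef_pos: [0.6552, -0.094, 0.073]
tool_rot: [0.646, 0.763, 0.0, 0.0]
ft_force: [-1.4, 0.2, 0.7]
grip_width: 0.0219
[-1.28  0.14  1.08] [0.9 0.8 1.5] [ 0.6552 -0.094   0.0729] plate xy 0.0005 -0.1136 9.6
```

```bash
python3 -m inch '[[0,0,0.05,0,0,0,1],[0,0,0.05,0,0,0,1],[0,0,0.05,0,0,0,1],[0,0,0.04,0,0,0,1],[0,0,0,0,0,0,1],[0,0,0,0,0,0,1],[0,0,0,0,0,0,1],[0,0,0,0,0,0,1]]'; python3 m.py
```

```text
clock: 10.4
eef_pos: [0.6553, -0.0941, 0.0681]
tool_rot: [0.646, 0.763, 0.0, 0.0]
ft_force: [-1.9, -1.2, 5.9]
grip_width: 0.0224
[-2.64 -1.34  4.68] [4.1 5.  4.9] [ 0.6553 -0.0941  0.0681] plate xy 0.0006 -0.1137 10.55
```

```bash
python3 -m inch '[[0.15,0,0,0,0,0,1],[0.3,0,0,0,0,0,1],[0.3,0,0,0,0,0,1],[0.3,0,0,0,0,0,1],[0.3,0,0,0,0,0,1],[0.3,0,0,0,0,0,1],[0.3,0,0,0,0,0,1],[0.3,0,0,0,0,0,1]]'; python3 -c "
from workcell import bot
o=bot.get_obs();print(o['eef_pos'],o['ft_force'])"
```

```text
clock: 11.35
eef_pos: [0.6461, -0.0382, 0.0681]
tool_rot: [0.646, 0.763, -0.0, 0.001]
ft_force: [-0.2, -4.1, 4.6]
grip_width: 0.0223
[ 0.64610556 -0.03815013  0.06814587] [-0.16401177 -4.0699077   4.62681214]
```

Depth and force are holding at 68.1 mm and about 6.8 N net, so I'll continue.

```bash
python3 -m inch '[[0.3,0,0,0,0,0,1],[0.3,0,0,0,0,0,1],[0.3,0,0,0,0,0,1],[0.3,0,0,0,0,0,1],[0.3,0,0,0,0,0,1],[0.3,0,0,0,0,0,1],[0.3,0,0,0,0,0,1],[0.3,0,0,0,0,0,1]]'; python3 -m inch '[[0.3,0,0,0,0,0,1],[0.3,0,0,0,0,0,1],[0.3,0,0,0,0,0,1],[0.3,0,0,0,0,0,1],[0.3,0,0,0,0,0,1],[0.3,0,0,0,0,0,1],[0.3,0,0,0,0,0,1],[0.3,0,0,0,0,0,1]]'
```

```text
clock: 12.15
eef_pos: [0.636, 0.021, 0.068]
tool_rot: [0.646, 0.763, -0.0, 0.001]
ft_force: [0.7, -4.8, 5.1]
grip_width: 0.0217
clock: 12.95
eef_pos: [0.6258, 0.0802, 0.0679]
tool_rot: [0.646, 0.763, -0.0, 0.0]
ft_force: [1.5, -4.6, 5.2]
grip_width: 0.022
```

```bash
python3 -m inch '[[0.3,0,0,0,0,0,1],[0.3,0,0,0,0,0,1],[0.3,0,0,0,0,0,1],[0.3,0,0,0,0,0,1],[0.3,0,0,0,0,0,1],[0.3,0,0,0,0,0,1],[0.1,0,0,0,0,0,1],[0,0,0,0,0,0,1]]'; python3 m.py
```

```text
clock: 13.75
eef_pos: [0.6177, 0.1275, 0.0678]
tool_rot: [0.646, 0.763, -0.0, -0.0]
ft_force: [0.4, -3.3, 5.0]
grip_width: 0.0223
[ 0.37 -3.01  5.2 ] [5.2 5.5 4.9] [0.6177 0.1275 0.0679] plate xy -0.0001 0.111 13.9
```

At the slots (plate y = 111 mm). I'll ease the press off and open.

```bash
python3 -m inch '[[0,0,-0.05,0,0,0,1],[0,0,-0.05,0,0,0,1],[0,0,-0.05,0,0,0,1],[0,0,-0.04,0,0,0,1],[0,0,0,0,0,0,1],[0,0,0,0,0,0,1],[0,0,0,0,0,0,1],[0,0,0,0,0,0,1]]';python3 m.py
python3 -m inch '[[0,0,0,0,0,0,0],[0,0,0,0,0,0,-0.5],[0,0,0,0,0,0,-1],[0,0,0,0,0,0,-1],[0,0,0,0,0,0,-1],[0,0,0,0,0,0,-1],[0,0,0,0,0,0,-1],[0,0,0,0,0,0,-1]]'
python3 -m inch '[[0,0,-0.3,0,0,0,-1],[0,0,-0.6,0,0,0,-1],[0,0,-0.8,0,0,0,-1],[0,0,-1,0,0,0,-1],[0,0,-1,0,0,0,-1],[0,0,-1,0,0,0,-1],[0,0,-0.3,0,0,0,-1],[0,0,0,0,0,0,-1]]'
python3 - <<'E'
from h import *
snap("wrist","w4");snap("scene","s4");snap("top","t4")
p=cv2.imread("pics/s4.png");cv2.imwrite("pics/s4a.png",cv2.resize(p[120:320,150:410],None,fx=3,fy=3,interpolation=cv2.INTER_CUBIC))
E
```

```text
clock: 14.7
eef_pos: [0.6178, 0.1272, 0.0723]
tool_rot: [0.646, 0.763, -0.0, -0.001]
ft_force: [-0.9, 0.9, 2.3]
grip_width: 0.0221
[-0.57  0.58  1.27] [1.6 0.5 1.7] [0.6178 0.1271 0.0724] plate xy -0.0 0.1106 14.85
clock: 15.65
eef_pos: [0.6183, 0.1268, 0.0726]
tool_rot: [0.646, 0.763, 0.0, 0.0]
ft_force: [-0.4, -0.9, -0.1]
grip_width: 0.085
clock: 16.45
eef_pos: [0.6193, 0.127, 0.1994]
tool_rot: [0.646, 0.763, 0.001, 0.001]
ft_force: [-1.5, -0.9, -0.2]
grip_width: 0.0855
```

View pics/s4a.png

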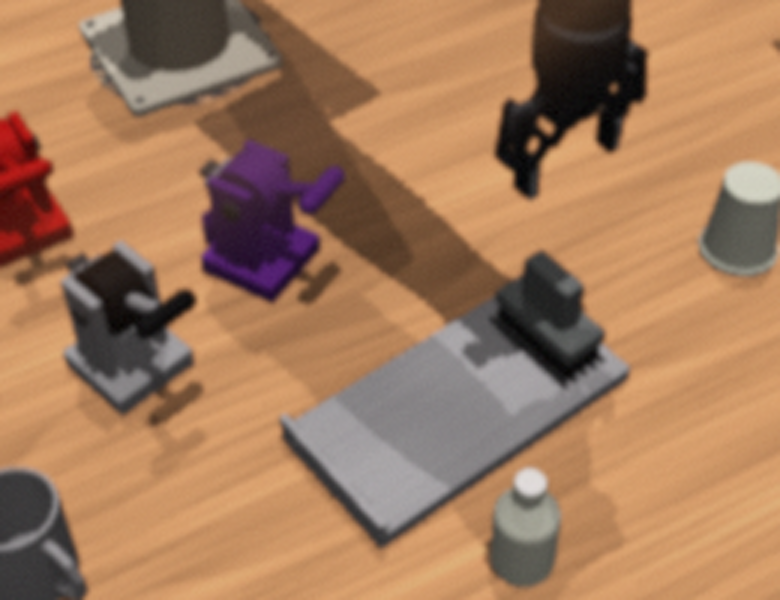

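View pics/w4.png

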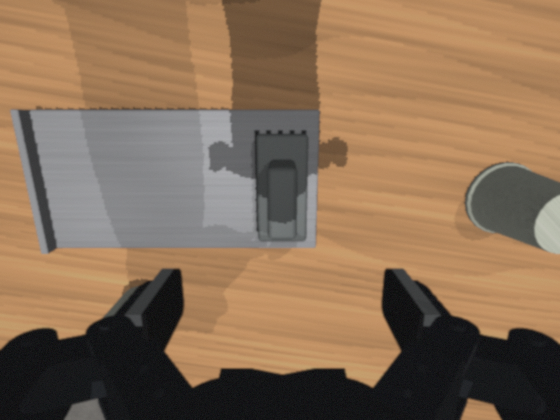

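View pics/t4.png

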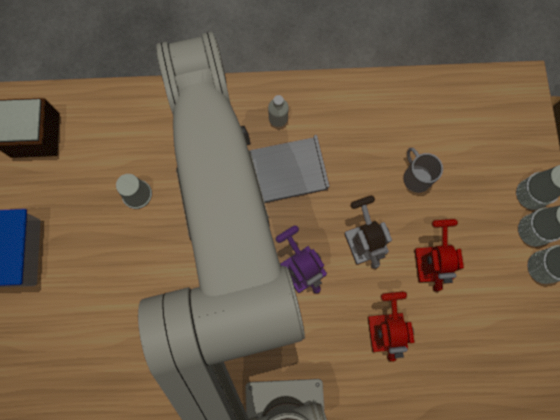

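The block stands crosswise on the slots. Its centre is near (281,187) in the wrist view, and the bystanders haven't moved. Next I'll close the fingers and go above the grey valve's bar for a closer look.

```bash
python3 -m inch '[[0,0,-0.8,0,0,-0.025,-1],[0,0,-0.8,0,0,-0.025,-1],[-0.4,-0.3,0,0,0,0,1],[-0.8,-0.59,0,0,0,0,1],[-0.8,-0.59,0,0,0,0,1],[-0.8,-0.59,0,0,0,0,1],[-0.8,-0.59,0,0,0,0,1],[-0.8,-0.59,0,0,0,0,1]]'
python3 -m inch '[[-0.8,-0.59,0,0,0,0,1],[-0.8,-0.59,0,0,0,0,1],[-0.8,-0.59,0,0,0,0,1],[-0.8,-0.59,0,0,0,0,1],[-0.8,-0.59,0,0,0,0,1],[-0.8,-0.59,0,0,0,0,1],[-0.8,-0.59,0,0,0,0,1],[-0.8,-0.59,0,0,0,0,1]]'
python3 -m inch '[[-0.5,-0.35,0,0,0,0,1],[0,0,0,0,0,0,1],[0,0,0,0,0,0,1],[0,0,0,0,0,0,1],[0,0,0,0,0,0,1],[0,0,0,0,0,0,1],[0,0,0,0,0,0,1],[0,0,0,0,0,0,1]]'
python3 - <<'E'
from h import *
from workcell import bot
p,W=snap("wrist","w5");p,W=load("w5");print(bot.get_obs()["eef_pos"],bot.get_obs()["ft_force"],bot.get_obs()["joint_pos"].round(3))
E
```

```text
clock: 17.4
eef_pos: [0.5742, -0.005, 0.2352]
tool_rot: [0.585, 0.811, -0.001, -0.001]
ft_force: [-0.3, 0.1, 0.3]
grip_width: 0.0005
clock: 18.2
eef_pos: [0.5128, -0.1936, 0.2353]
tool_rot: [0.585, 0.811, -0.001, -0.002]
ft_force: [1.6, 0.2, 0.2]
grip_width: 0.0001
clock: 19.0
eef_pos: [0.5106, -0.2068, 0.2377]
tool_rot: [0.584, 0.812, 0.0, 0.0]
ft_force: [0.7, -0.2, -0.2]
grip_width: 0.0
[ 0.51060676 -0.20683591  0.23764572] [-0.57883173 -0.59458322  0.13746195] [-0.385  0.332  0.228  1.466 -0.    -0.708]
```

View pics/w5.png

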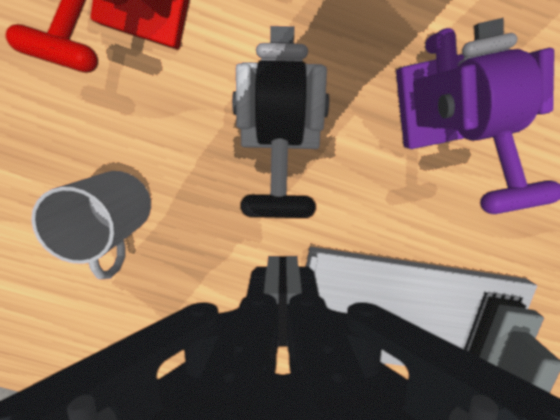

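The bar is at (278,206), level in the image and so parallel to the jaws, with its black drum at (281,100).

```bash
python3 - <<'E'
from h import *
p,W=load("w5"); g=p.max(-1)
P=W[190:222,236:322].reshape(-1,3); P=P[P[:,2]>.125]; Q=P[P[:,2]>np.nanmax(P[:,2])-.006]
print("bar",rect(P),P[:,2].max(),Q.mean(0))
D=W[62:142,262:300].reshape(-1,3);print("drum",rect(D[D[:,2]>.1]),np.nanmax(D[:,2]))
C=W[60:150,230:335].reshape(-1,3);C=C[C[:,2]>.122];print("top",rect(C))
B=(np.float64([.4267,-.2343]))
E
```

```text
bar (array([ 511.3, -208.5]), array([23.3, 62.7]), 16.2) 0.1529018996371653 [ 0.51279544 -0.20840974  0.15000879]
drum (array([ 434.6, -232.4]), array([62.3, 31.4]), 18.8) 0.14123851362250908
top (array([ 438.3, -231.1]), array([67.4, 71.8]), 16.8)
```

```bash
python3 -m inch '[[-0.07,0.19,0,0,0,0,1],[0,0,0.5,0,0,0,1],[0,0,0.7,0,0,0,1],[0,0,0.7,0,0,0,1],[0,0,0.7,0,0,0,1],[0,0,0.5,0,0,0,1],[0,0,0.1,0,0,0,1],[0,0,0,0,0,0,1]]'
python3 -m inch '[[0,0,0.15,0,0,0,1],[0,0,0.15,0,0,0,1],[0,0,0.15,0,0,0,1],[0,0,0.15,0,0,0,1],[0,0,0.15,0,0,0,1],[0,0,0.15,0,0,0,1],[0,0,0.15,0,0,0,1],[0,0,0.15,0,0,0,1]]'
cat > d.py <<'E'
from h import *
from workcell import bot
F=[];E=[]
for i in range(3):
    bot.camera("top"); o=bot.get_obs(); F.append(o["ft_force"]);E.append(o["eef_pos"])
z=np.mean(E,0)[2]; print(np.array(F).round(1).tolist(),np.mean(E,0).round(4),"theta est",.42-np.arcsin((z-.115)/.09),o["clock"])
E
python3 d.py
```

```text
clock: 19.85
eef_pos: [0.5155, -0.2072, 0.1573]
tool_rot: [0.584, 0.811, -0.0, -0.0]
ft_force: [-0.2, -0.9, 0.1]
grip_width: -0.0003
clock: 20.65
eef_pos: [0.5155, -0.2072, 0.1273]
tool_rot: [0.584, 0.811, 0.0, -0.0]
ft_force: [-0.6, 0.3, 0.1]
grip_width: 0.0003
[[0.2, 0.7, -1.1], [-0.8, 0.6, 0.3], [0.3, 1.1, 0.6]] [ 0.5152 -0.2071  0.1269] theta est 0.28748063528762596 20.8
```

The expected contact height has passed without any force, so I'll look.

```bash
python3 - <<'E'
from h import *
snap("wrist","w6");p,W=snap("scene","s6")
cv2.imwrite("pics/s6a.png",cv2.resize(p[130:290,110:330],None,fx=3.5,fy=3.5,interpolation=cv2.INTER_CUBIC))
E
```

```text
(no output)
```

View pics/w6.png

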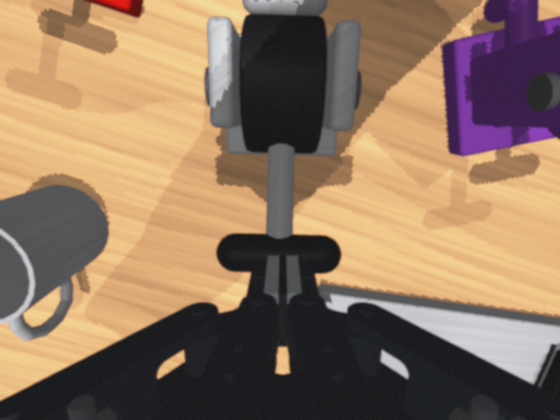

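View pics/s6a.png

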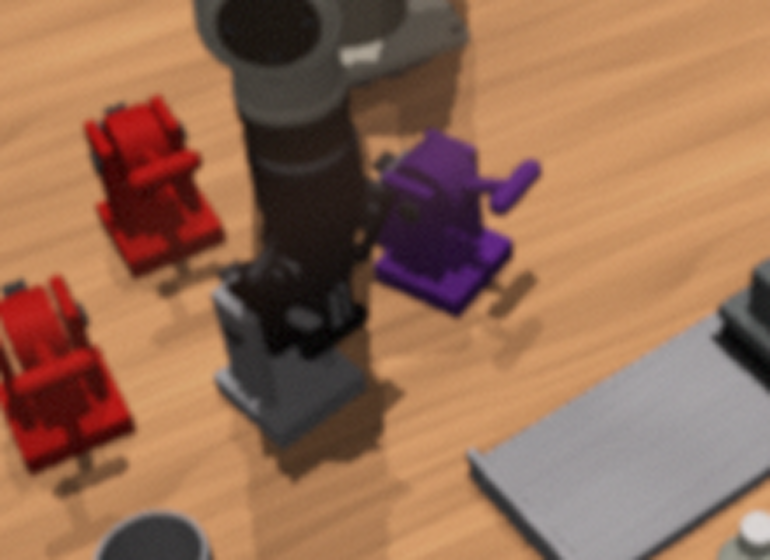

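```bash
python3 - <<'E'
from h import *
p,W=load("w6")
for v in range(225,300,6): print(v,[W[v,u].round(4).tolist() for u in (230,275,295,330)])
E
```

```text
225 [[0.5579, -0.2432, 0.0001], [0.4995, -0.2146, 0.1422], [0.5383, -0.1852, 0.0011], [0.5282, -0.1536, -0.0004]]
231 [[0.5639, -0.2415, -0.0003], [0.5017, -0.2138, 0.1446], [0.5442, -0.1831, 0.0002], [0.534, -0.1514, -0.0009]]
237 [[0.5115, -0.2339, 0.1451], [0.5048, -0.2128, 0.1442], [0.502, -0.2032, 0.1433], [0.4974, -0.1858, 0.14]]
243 [[0.5137, -0.233, 0.1472], [0.5064, -0.2122, 0.148], [0.5035, -0.2028, 0.1475], [0.4984, -0.1864, 0.1466]]
249 [[0.515, -0.232, 0.1511], [0.5089, -0.2113, 0.1492], [0.5058, -0.2021, 0.1492], [0.5003, -0.1861, 0.1497]]
255 [[0.5182, -0.2312, 0.1507], [0.5113, -0.2105, 0.1506], [0.5081, -0.2014, 0.1511], [0.5029, -0.1853, 0.1507]]
261 [[0.5211, -0.2303, 0.151], [0.5066, -0.2117, 0.1684], [0.504, -0.2035, 0.1681], [0.5054, -0.1845, 0.1518]]
267 [[0.5242, -0.2294, 0.1508], [0.5058, -0.2118, 0.1761], [0.5045, -0.2035, 0.1731], [0.5089, -0.1829, 0.1504]]
273 [[0.6059, -0.2295, -0.0003], [0.5066, -0.2114, 0.1798], [0.5036, -0.2041, 0.1809], [0.5747, -0.136, -0.0003]]
279 [[0.612, -0.2277, 0.0], [0.506, -0.2115, 0.186], [0.5036, -0.2043, 0.186], [0.5807, -0.1339, 0.0001]]
285 [[0.6178, -0.2259, 0.001], [0.5064, -0.2113, 0.1898], [0.5041, -0.2043, 0.1899], [0.585, -0.1328, 0.0041]]
291 [[0.6248, -0.224, 0.0], [0.5062, -0.2112, 0.1947], [0.5043, -0.2044, 0.1941], [0.5863, -0.1338, 0.0142]]
297 [[0.6308, -0.2222, 0.0008], [0.5078, -0.2107, 0.1958], [0.503, -0.2051, 0.2006], [0.5858, -0.1359, 0.0272]]
```

```bash
python3 - <<'E'
from h import *
for n,t in(("w5",[.5106,-.2068,.2377]),("w6",[.5152,-.2071,.1269])):
    z=np.load(n+".npz");R,T=z["R"],z["t"];p,W=load(n);t=np.array(t)
    vx=np.array([.951,.309,0])
    for dx in(-.011,0,.011):
        for dz in(0,.03):
            c=R@(t+vx*dx+[0,0,dz])+T; print(n,dx,dz,(c[:2]/c[2]*z["f"]+[z["cx"],z["cy"]]).round(1))
    cam=-R.T@T; print("cam valve x rel tip",(cam-t)@vx,cam[2]-t[2])
    for v in range(245,330,6): q=W[v,275]-t; print(v,round(q@vx,4),round(q[2],4), p[v,275])
    
E
```

```text
w5 -0.011 0 [279.5 227.4]
w5 -0.011 0.03 [279.  248.2]
w5 0 0 [279.4 246.3]
w5 0 0.03 [278.8 270.1]
w5 0.011 0 [279.3 264.5]
w5 0.011 0.03 [278.7 291.1]
cam valve x rel tip -0.06928637916938496 0.1738023032836906
245 0.0925 -0.2364 [128 185 232]
251 0.1012 -0.2369 [117 168 220]
257 -0.0101 0.038 [80 83 86]
263 -0.0095 0.0429 [77 76 74]
269 -0.01 0.0497 [78 77 75]
275 -0.0097 0.0545 [78 76 75]
281 -0.0094 0.059 [77 77 75]
287 -0.01 0.0647 [77 76 75]
293 -0.0103 0.0695 [88 88 86]
299 -0.0105 0.0737 [60 59 58]
305 -0.0107 0.0779 [28 25 25]
311 -0.0098 0.0799 [28 25 24]
317 -0.0085 0.0813 [30 28 26]
323 -0.0044 0.0784 [29 24 24]
329 -0.0023 0.0787 [29 27 26]
w6 -0.011 0 [279.7 227.2]
w6 -0.011 0.03 [279.2 247.8]
w6 0 0 [279.5 246. ]
w6 0 0.03 [279.1 269.7]
w6 0.011 0 [279.4 264.2]
w6 0.011 0.03 [278.9 290.7]
cam valve x rel tip -0.06915697651569887 0.1742219980640058
245 -0.0093 0.0222 [24 26 28]
251 -0.0069 0.024 [34 32 32]
257 -0.0101 0.0384 [83 81 80]
263 -0.0097 0.0439 [82 82 80]
269 -0.0101 0.0504 [83 82 81]
275 -0.0094 0.0545 [83 83 79]
281 -0.0096 0.0597 [82 82 81]
287 -0.0092 0.0637 [81 83 80]
293 -0.0096 0.0687 [94 94 91]
299 -0.0111 0.0752 [65 63 62]
305 -0.0103 0.0777 [30 28 27]
311 -0.0102 0.081 [30 31 27]
317 -0.0083 0.0815 [29 26 27]
323 -0.0053 0.0802 [31 28 26]
329 -0.0024 0.0793 [32 33 30]
```

```bash
python3 - <<'E'
import cv2
for n in("w5","w6"):
    p=cv2.imread(f"pics/{n}.png"); cv2.imwrite(f"pics/{n}z.png",cv2.resize(p[180:340,180:390],None,fx=3.6,fy=3.6,interpolation=cv2.INTER_CUBIC))
E
```

```text
(no output)
```

View pics/w6z.png

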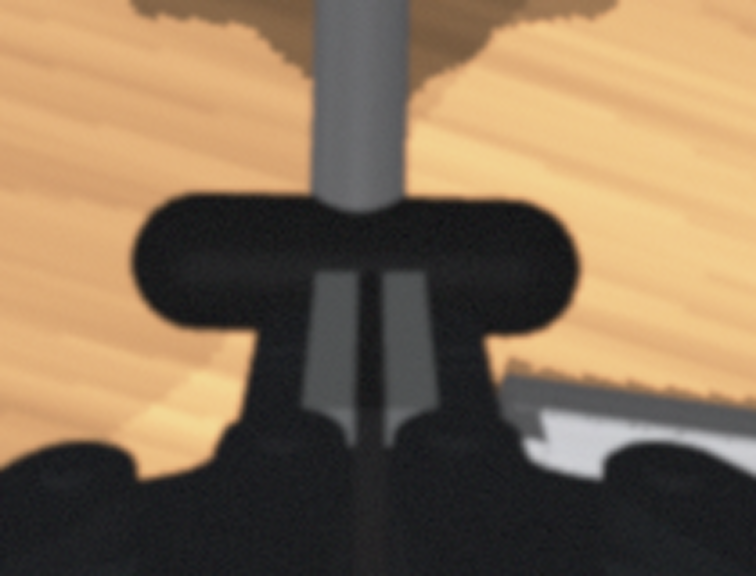

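View pics/w5z.png

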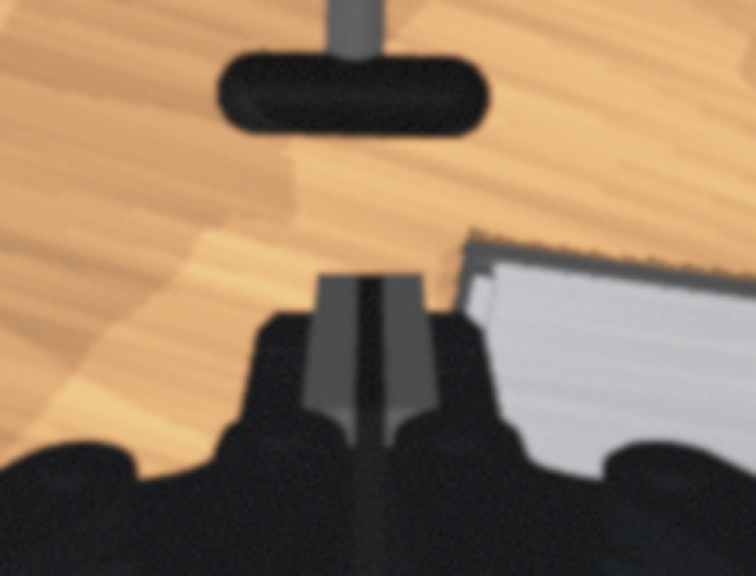

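```bash
python3 - <<'E'
from h import *
p,W=load("s4")
sub=W[120:190,310:372].reshape(-1,3); sub=sub[(sub[:,2]>.12)]
i=np.argsort(sub[:,2])[:12]; print(sub[i].round(4))
p,W=load("s6"); sub=W[180:240,170:215].reshape(-1,3)
m=(sub[:,0]>.49)&(sub[:,0]<.55)&(sub[:,2]>.03); s=sub[m]; i=np.argsort(s[:,2])[:25]; print(s[i].round(4))
p,W=load("w3"); print([W[v,247].round(4) for v in(262,275,290,310)])
p,W=load("top0"); 
E
python3 - <<'E'
import cv2
p=cv2.imread("pics/s4.png");cv2.imwrite("pics/s4b.png",cv2.resize(p[90:210,290:390],None,fx=5,fy=5,interpolation=cv2.INTER_CUBIC))
p=cv2.imread("pics/s6.png");cv2.imwrite("pics/s6b.png",cv2.resize(p[180:260,160:260],None,fx=6,fy=6,interpolation=cv2.INTER_CUBIC))
E
```

```text
[[0.6059 0.1707 0.2419]
 [0.6109 0.1702 0.2427]
 [0.6166 0.1725 0.2427]
 [0.6134 0.1714 0.2441]
 [0.6042 0.1684 0.2451]
 [0.6355 0.0811 0.2451]
 [0.6343 0.0789 0.2451]
 [0.6302 0.0786 0.2452]
 [0.6003 0.1678 0.2458]
 [0.6164 0.1723 0.2461]
 [0.6025 0.1694 0.2468]
 [0.607  0.1694 0.2469]]
[[ 0.4938 -0.2224  0.1337]
 [ 0.5186 -0.207   0.134 ]
 [ 0.492  -0.2214  0.1354]
 [ 0.5235 -0.2367  0.1361]
 [ 0.5262 -0.2322  0.1364]
 [ 0.4946 -0.2194  0.1369]
 [ 0.4983 -0.2208  0.1374]
 [ 0.5272 -0.2268  0.1382]
 [ 0.518  -0.1949  0.1386]
 [ 0.5148 -0.1878  0.1393]
 [ 0.5232 -0.2361  0.1394]
 [ 0.5171 -0.1915  0.1397]
 [ 0.4939 -0.2187  0.1398]
 [ 0.5273 -0.2294  0.1398]
 [ 0.5204 -0.207   0.1398]
 [ 0.5223 -0.2106  0.1399]
 [ 0.5268 -0.2236  0.14  ]
 [ 0.4923 -0.2152  0.1403]
 [ 0.5221 -0.2048  0.1404]
 [ 0.5249 -0.2143  0.1406]
 [ 0.5108 -0.1831  0.1407]
 [ 0.5288 -0.2353  0.1408]
 [ 0.527  -0.218   0.1409]
 [ 0.5188 -0.1977  0.1409]
 [ 0.4964 -0.2167  0.1411]]
[array([ 0.6439, -0.1042,  0.1691]), array([ 0.6432, -0.103 ,  0.1823]), array([ 0.6431, -0.1018,  0.1938]), array([ 0.6498, -0.1007,  0.1958])]
```

View pics/s6b.png

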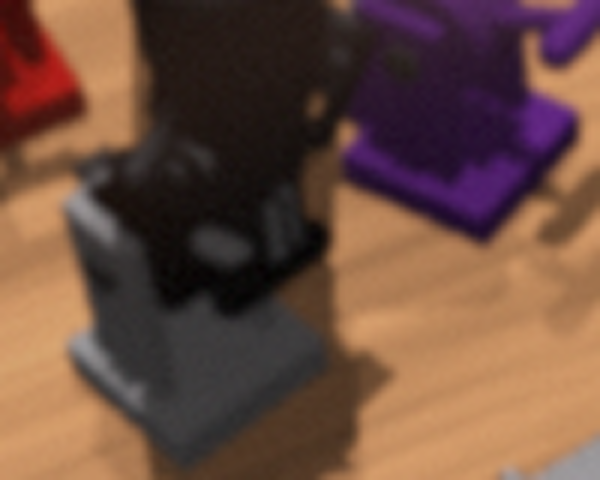

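Both cameras show the real fingertips about 35 mm above the reported TCP, and the bar is still at rest with its top at 0.151. So the fingers haven't touched it yet. I'll go on down in small steps, going by force and by the bar itself.

```bash
python3 -m inch '[[0,0.06,0.1,0,0,0,1],[0,0,0.1,0,0,0,1],[0,0,0.1,0,0,0,1],[0,0,0.1,0,0,0,1],[0,0,0.1,0,0,0,1],[0,0,0.1,0,0,0,1],[0,0,0,0,0,0,1],[0,0,0,0,0,0,1]]'
python3 d.py
```

```text
clock: 21.7
eef_pos: [0.5198, -0.2062, 0.115]
tool_rot: [0.584, 0.812, 0.002, 0.003]
ft_force: [2.6, 3.7, 8.8]
grip_width: -0.0001
[[2.1, 2.9, 8.8], [1.8, 4.5, 8.7], [1.3, 2.9, 8.9]] [ 0.5198 -0.2062  0.115 ] theta est 0.41981251925655194 21.85
```

```bash
cat > b.py <<'E'
import sys
from h import *
p,W=snap("wrist",sys.argv[1])
cv2.imwrite(f"pics/{sys.argv[1]}z.png",cv2.resize(p[60:340,160:410],None,fx=2.1,fy=2.1,interpolation=cv2.INTER_CUBIC))
vx=np.array([.951,.309,0]);vy=np.array([-.309,.951,0]);A=np.array([.434,-.2338,0])
Q=W-A; x=Q@vx;y=Q@vy;z=W[...,2]
m=(x>.06)&(x<.105)&(z>.03)&(z<.17)&(abs(y)<.034)&(abs(y)>.024)&(p.max(-1)<60)
for s in(-1,1):
    k=m&(y*s>0); print("bar end",s,k.sum(),"x",x[k].min().round(4),x[k].max().round(4),"z top",np.percentile(z[k],[50,95,100]).round(4))
E
python3 b.py w7
```

```text
bar end -1 332 x 0.0753 0.0907 z top [0.1439 0.1461 0.1476]
bar end 1 300 x 0.0766 0.0909 z top [0.1439 0.1461 0.1468]
```

View pics/w7z.png

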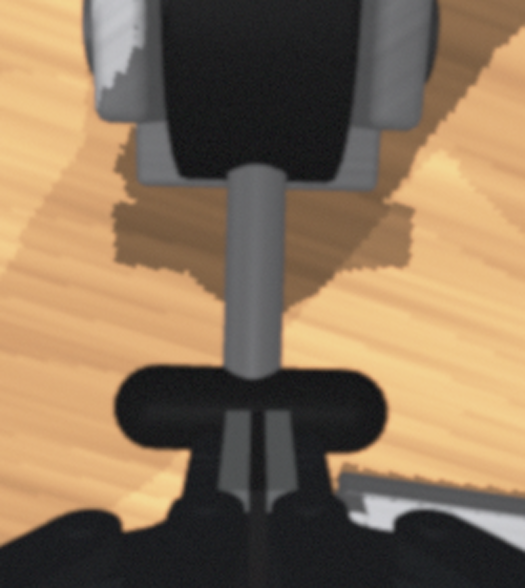

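Now in contact: the bar top has dropped to 0.146 at 8.8 N, which puts the tip about 31 mm above the reported TCP. I'll press on in steps.

```bash
python3 -m inch '[[0,0,0.1,0,0,0,1],[0,0,0.1,0,0,0,1],[0,0,0.1,0,0,0,1],[0,0,0.1,0,0,0,1],[0,0,0.1,0,0,0,1],[0,0,0.1,0,0,0,1],[0,0,0.1,0,0,0,1],[0,0,0.1,0,0,0,1]]'
python3 b.py w8; python3 d.py
```

```text
clock: 22.7
eef_pos: [0.5223, -0.2068, 0.096]
tool_rot: [0.584, 0.812, 0.003, 0.005]
ft_force: [5.7, 1.9, 9.4]
grip_width: -0.0001
bar end -1 340 x 0.0804 0.0956 z top [0.1249 0.1272 0.1278]
bar end 1 291 x 0.0812 0.0956 z top [0.1249 0.127  0.1278]
[[5.8, 1.9, 7.4], [5.0, 2.0, 7.8], [5.1, 2.1, 8.4]] [ 0.5222 -0.2069  0.0958] theta est 0.634991767495621 22.9
```

```bash
python3 -m inch '[[0,0,0.1,0,0,0,1],[0,0,0.1,0,0,0,1],[0,0,0.1,0,0,0,1],[0,0,0.1,0,0,0,1],[0,0,0.1,0,0,0,1],[0,0,0.1,0,0,0,1],[0,0,0.1,0,0,0,1],[0,0,0.1,0,0,0,1]]'
python3 b.py w9; python3 d.py
```

```text
clock: 23.7
eef_pos: [0.5234, -0.2068, 0.0765]
tool_rot: [0.584, 0.812, 0.004, 0.006]
ft_force: [6.3, 2.3, 10.3]
grip_width: -0.0001
bar end -1 2471 x 0.0793 0.1023 z top [0.1645 0.1693 0.17  ]
bar end 1 2477 x 0.0787 0.1018 z top [0.1644 0.1692 0.17  ]
[[6.0, 1.5, 8.4], [5.9, 2.8, 9.0], [5.6, 2.4, 8.7]] [ 0.5225 -0.2071  0.0759] theta est 0.8690799250783521 23.9
```

```bash
sed -i 's/z<.17/z<.12/' b.py; python3 -m inch '[[0,0,0.1,0,0,0,1],[0,0,0.1,0,0,0,1],[0,0,0.1,0,0,0,1],[0,0,0.1,0,0,0,1],[0,0,0.1,0,0,0,1],[0,0,0.1,0,0,0,1],[0,0,0.1,0,0,0,1],[0,0,0.1,0,0,0,1]]'
python3 b.py w10; python3 d.py
```

```text
clock: 24.7
eef_pos: [0.5209, -0.2076, 0.0561]
tool_rot: [0.584, 0.812, 0.002, 0.004]
ft_force: [1.7, 0.2, 12.7]
grip_width: 0.0
bar end -1 329 x 0.0769 0.0923 z top [0.085  0.0872 0.0882]
bar end 1 284 x 0.078 0.0926 z top [0.0852 0.0873 0.088 ]
[[1.9, 0.4, 9.1], [2.8, 0.2, 9.4], [2.3, 0.9, 9.9]] [ 0.5207 -0.2076  0.0555] theta est 1.1422725469002888 24.9
```

View pics/w10z.png

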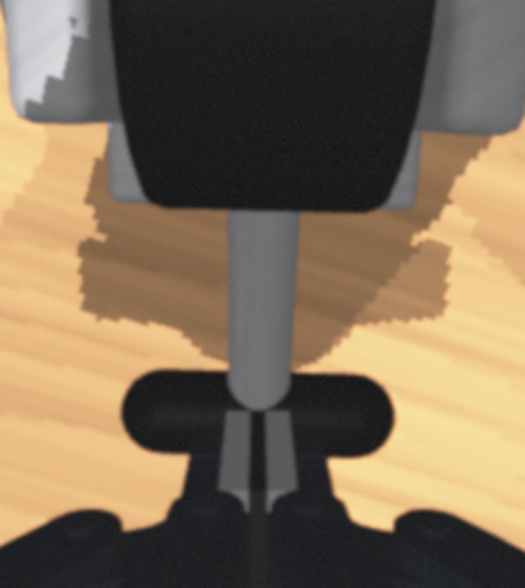

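```bash
python3 -m inch '[[0,0,0.06,0,0,0,1],[0,0,0.06,0,0,0,1],[0,0,0.06,0,0,0,1],[0,0,0.06,0,0,0,1],[0,0,0.06,0,0,0,1],[0,0,0,0,0,0,1],[0,0,0,0,0,0,1],[0,0,0,0,0,0,1]]'
python3 b.py w11; python3 d.py
```

```text
clock: 25.7
eef_pos: [0.5188, -0.2082, 0.0477]
tool_rot: [0.585, 0.811, 0.0, 0.003]
ft_force: [-0.9, -0.9, 10.7]
grip_width: 0.0001
bar end -1 321 x 0.0741 0.089 z top [0.0765 0.0787 0.0798]
bar end 1 289 x 0.0751 0.09 z top [0.0768 0.0789 0.0797]
[[-1.2, -1.0, 10.6], [-1.7, -1.3, 11.5], [-2.1, -0.4, 11.6]] [ 0.5188 -0.2082  0.0476] theta est 1.2656437052918417 25.9
```

```bash
python3 - <<'E'
from h import *
vx=np.array([.951,.309,0]);vy=np.array([-.309,.951,0]);A=np.array([.434,-.2338,0])
ref=None
for n in("w5","w6","w7","w8","w10","w11"):
    p,W=load(n);Q=W-A; x=Q@vx;y=Q@vy;z=W[...,2]
    top=dict(w5=.16,w6=.16,w7=.155,w8=.135).get(n,.1)
    m=(x>.06)&(x<.105)&(z>.03)&(z<top)&(abs(y)<.034)&(abs(y)>.024)&(p.max(-1)<60)
    # fit circle radius .01 in x,z
    from scipy.optimize import least_squares
    X,Z=x[m],z[m]; r=least_squares(lambda c:np.hypot(X-c[0],Z-c[1])-.01,[np.mean(X),np.percentile(Z,95)-.01],loss="soft_l1",f_scale=.001).x
    print(n,m.sum(),np.percentile(z[m],95).round(4),"circle",r.round(4),"theta(z)",.42-np.arcsin((r[1]-.105)/.09),"theta(atan)",.42-np.arctan2(r[1]-.105,r[0]))
E
```

```text
w5 199 0.1513 circle [0.0838 0.1402] theta(z) 0.01863875403273385 theta(atan) 0.022556348669368453
w6 576 0.1511 circle [0.084  0.1401] theta(z) 0.019406508455273197 theta(atan) 0.024358891583908804
w7 632 0.1461 circle [0.0861 0.1352] theta(z) 0.07798051832853276 theta(atan) 0.0826985857230862
w8 631 0.1271 circle [0.0909 0.1162] theta(z) 0.29553052356315995 theta(atan) 0.2977214306610758
w10 613 0.0873 circle [0.0877 0.0764] theta(z) 0.7435894288637205 theta(atan) 0.7353915827071793
w11 610 0.0788 circle [0.0847 0.0679] theta(z) 0.8445615301423889 theta(atan) 0.8327062726117032
```

Correcting for the resting bias, θ ≈ 0.825, just short of the third click. I'll creep another 2.5 mm.

```bash
cat > c.py <<'E'
import sys
from h import *
from scipy.optimize import least_squares
from workcell import bot
vx=np.array([.951,.309,0]);vy=np.array([-.309,.951,0]);A=np.array([.434,-.2338,0])
T=[]
for i in range(3):
    o=bot.get_obs(); p,W=snap("wrist",sys.argv[1]);Q=W-A; x=Q@vx;y=Q@vy;z=W[...,2]
    m=(x>.06)&(x<.105)&(z>.03)&(z<.1)&(abs(y)<.034)&(abs(y)>.024)&(p.max(-1)<60)
    X,Z=x[m],z[m]; r=least_squares(lambda c:np.hypot(X-c[0],Z-c[1])-.01,[np.mean(X),np.percentile(Z,95)-.01],loss="soft_l1",f_scale=.001).x
    print(m.sum(),r.round(4),"theta z-based",(.42-np.arcsin((r[1]+.0016-.105)/.09)).round(3),"F",o["ft_force"].round(1),o["eef_pos"].round(4),o["clock"])
E
python3 -m inch '[[0,0,0.025,0,0,0,1],[0,0,0.025,0,0,0,1],[0,0,0.025,0,0,0,1],[0,0,0.025,0,0,0,1],[0,0,0,0,0,0,1],[0,0,0,0,0,0,1],[0,0,0,0,0,0,1],[0,0,0,0,0,0,1]]'
python3 c.py w12
```

```text
clock: 26.7
eef_pos: [0.518, -0.2084, 0.0452]
tool_rot: [0.585, 0.811, -0.001, 0.002]
ft_force: [-2.7, -1.9, 12.3]
grip_width: -0.0005
616 [0.0836 0.0655] theta z-based 0.855 F [-2.7 -1.9 12.3] [ 0.518  -0.2084  0.0452] 26.7
609 [0.0835 0.0654] theta z-based 0.856 F [-2.6 -1.4 12.3] [ 0.518  -0.2084  0.0452] 26.75
611 [0.0836 0.0655] theta z-based 0.855 F [-2.6 -1.4 12.5] [ 0.518  -0.2084  0.0452] 26.8
```

```bash
python3 -m inch '[[0,0,0.02,0,0,0,1],[0,0,0.02,0,0,0,1],[0,0,0,0,0,0,1],[0,0,0,0,0,0,1],[0,0,0,0,0,0,1],[0,0,0,0,0,0,1],[0,0,0,0,0,0,1],[0,0,0,0,0,0,1]]'
python3 c.py w13
```

```text
clock: 27.65
eef_pos: [0.5177, -0.2085, 0.0441]
tool_rot: [0.585, 0.811, -0.001, 0.002]
ft_force: [-4.4, -2.8, 11.9]
grip_width: -0.0003
618 [0.083  0.0643] theta z-based 0.869 F [-4.4 -2.8 11.9] [ 0.5177 -0.2085  0.0441] 27.65
617 [0.083  0.0643] theta z-based 0.869 F [-3.2 -1.3 12.5] [ 0.5176 -0.2085  0.0441] 27.7
619 [0.0831 0.0644] theta z-based 0.868 F [-3.9 -1.9 12.5] [ 0.5176 -0.2085  0.0441] 27.75
```

θ ≈ 0.868 from the bar fit, and 0.867 from the TCP height. That is past the third click (0.84) and short of the stop (0.92). One last look at the whole scene before handing in.

```bash
python3 - <<'E'
from h import *
p,W=snap("top","t9");snap("scene","s9")
Z=W[...,2];a=np.radians(9.45)
m=(Z>.105)&(Z<.13)&(abs(W[...,0]-.618)<.05)&(abs(W[...,1]-.127)<.05);P=W[m]
if len(P): r=rect(P);e=np.array(r[0])/1000-[.636,.018];print(len(P),r,"plate xy",e[0]*np.cos(a)+e[1]*np.sin(a),-e[0]*np.sin(a)+e[1]*np.cos(a),np.median(P[:,2]))
E
```

```text
221 (array([616.1, 127.3]), array([60.5, 23.7]), 9.5) plate xy -0.001684319887835569 0.11108403605611132 0.1165014123333203
```

View pics/s9.png

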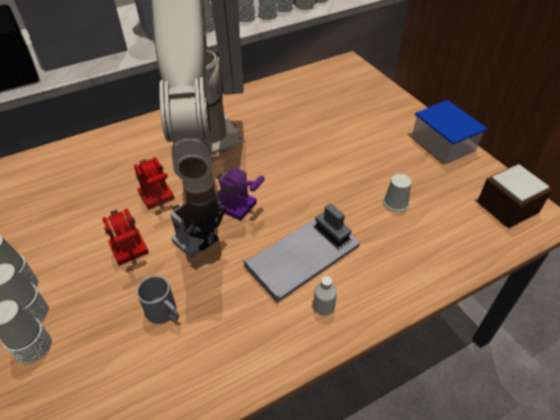

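View pics/t9.png

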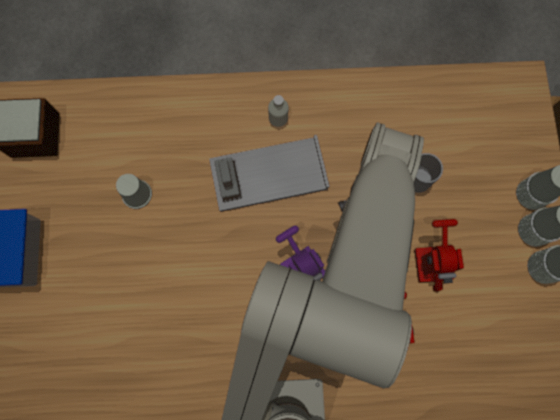

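The block stands upright on the slots at scene (333,225), and the cup, pitcher, bottle and decoys look untouched. Handing in while holding the bar down.

```bash
python3 -c "
from workcell import bot
o=bot.get_obs();print(o['eef_pos'],o['ft_force'],o['clock']);bot.job_done()"
```

```text
[ 0.51760901 -0.20850556  0.04405216] [-3.71366473 -1.27672622 12.37878283] 27.9
the job is handed in; nothing more can be done
```

I swept the plate with the scrubbing block, left the block standing on the drain slots, and handed the job in at 27.9 s while holding the dial just past its third click.

- **Sweep:** I set the block down crosswise at the lip end, with its centre at plate y ≈ −114 mm, and pressed the sole in about 5 mm (about 7 N). I drew it in one straight sweep along the middle to y ≈ +111 mm. The height stayed within 0.3 mm throughout.
- **Release:** I eased off the press, then let go. The last top view showed the block upright and square to the plate, 1.7 mm off its midline, at y = 111 mm.
- **Dial:** I pressed the bar down slowly past the first two clicks and held it at about 0.868 rad. That is beyond the third click (0.84) and short of the stop (0.92). A fit to the bar in the wrist picture and the tool height both gave this angle. The push was about 12.4 N.
- **Bystanders:** The cup, pitcher, bottle and look-alike valves all appear unmoved in the last pictures.

**What disagreed:**
- **Fingertip position:** The fingertips were about 31 to 37 mm above the reported TCP, although the description puts them at it. The fingers therefore held the fin nearer its top than I planned, and they met the bar lower than I computed. I pressed the dial by watching the force and the bar itself.
- **Third click not felt:** I did not feel the third click as a clear dip in the force. I rely on the measured angle for having passed it.

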